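Stop down the wide light port by one click

ROBOT

A 6-joint arm with a two-finger parallel gripper is mounted at the origin on a cart in front of the work surface, level with it; the furniture and walls round the work are solid. World frame = base frame: x ahead of the robot, y to its left, z up, the work surface at z = 0. Lengths are in m, angles in rad, forces in N, time in s.
With the tool pointing down it reaches from about 0.3 to 0.775 m from the base axis. Payload 14.6 kg.
Tool frame: the origin (TCP) lies on the centre line of the jaws, within the pads' length; the fingertips stand 11 mm ahead of it and the grasp point (between the pads) lies 8 mm behind it; y points along the fingers, x is the direction in which the jaws open and shut, and the axes are right-handed (so a half turn about y gives the same grasp; the last joint's range is limited). The gripper opens to 94 mm and grips with 3 to 60 N. Pads are 16 mm wide; open, the fingers measure 119 mm over their backs; the gripper's body (75 mm by 177 mm) begins 78 mm behind the grasp point.
Start: joints at [-1.327, 0.3, 1.521, -0, 1.321, -0.067], TCP at [0.168, -0.524, 0.216] pointing down, gripper open.
Joint ranges: [-3.03, 3.03], [-0.79, 2.21], [0.23, 2.52], [-1.04, 4.18], [0, 3.07], [-2.55, 2.55]. Speed limits (rad/s): [2.22, 2.22, 2.57, 3.14, 3.14, 3.14].

INTERFACE

Orientations are given as [roll, pitch, yaw] about the fixed x, y, z axes, in that order (R = Rz(yaw) Ry(pitch) Rx(roll)).
In Python, from station import ctrl, imaging gives the robot as it stands. The module is installed in compiled form; this text tells all that it offers.
- The arm moves only by the tool apply_moves, never from a script. Its argument "deltas" is a list of rows, each an object with "dp": the shift along the tool's x, y, z in m, a list of three; "roll": the turn about the tool's y in rad; "grip": the closure, from -1 (fully open) to 1 (shut). In form: [{"dp": [tx, ty, tz], "roll": roll, "grip": grip}, ...]. A call has 1 to 10 rows; each row shifts and turns the commanded pose from where the row before left it, along the tool's axes as they then stand; what a row does not reach is not made up. A row lasts 1/8 s, in which the tool goes at most 62.5 mm and 10.7 degrees, less where a joint would pass 70% of its speed; a pose out of reach is approached as far as the arm can. A call with a gripper value outside its range is refused whole. The fingers move at their own pace and stop on an object; "newtons" is the grip in N (left out, the last holds). Time passes only in rows, so rows that do not move let the fingers close. It gives the time, the measured TCP pose, the force and the opening at its end, in the units of the state.
- ctrl.get_obs(): the state, without advancing time (a new reading comes with each control period).
- imaging.camera(name): name is "side" or "top"; returns the picture (480x640x3 uint8, blue, green, red); there is no depth.
- imaging.camera_info(name): a dict with "K" (3x3 intrinsics, pixels), "D" ([k1, k2, p1, p2, k3] as OpenCV has them; the pictures are not rectified), "world_from_camera" (4x4, takes a point from camera to world coordinates). Camera axes: x right, y down, z forward; pixel columns grow to the right and rows downward; lengths in m; the calibration is good to about 2 mm. A picture is of the moment at which its call begins. camera_info takes no time and is no camera call.
- ctrl.hand_in(): hands the job in, once; it reports no verdict.
The state is a dict: "time_s": time; "qpos": joint angles; "joint_vel": joint speeds; "tau": joint torques, N m; "ee_pos": TCP position; "eef_rot": TCP orientation; "force": force on the tool from outside, world axes, zero at the start; "moment": the same for the moment, N m; "grip_width": finger opening in m.
Only numpy, scipy, OpenCV 4.12 (cv2) and the standard library are available. Lean on these libraries where they do the work, as an engineer would, in place of code of your own. Each camera call takes 0.05 s, during which the arm holds its last target. There are 200 camera calls.

TASK

Two small lamp blocks stand on the worktop, each with a sliding shutter plate parked clear of its light port. On the block with the wide port, slide the shutter by its knob one stop towards the port, until it clicks into its middle stop with the small hole over the port, and let go. Leave the shutter of the block with the narrow port parked as it is.

Things in the scene. Friction and masses are not known exactly. Their poses are not given: they have to be found in the camera images.
- wide_shutter (a joint): Slide position (m) of the wide-port block's shutter, a steel plate 40 x 100 x 4 mm with a 10 mm hole near its leading end: 0 first stop (parked, port open), 0.04 middle stop (hole over the port), 0.08 last stop (port covered); range -0.004 to 0.084. A spring roller draws it into the nearest stop; the crests lie half-way between stops and take about 3 N to pass
- wide_knob (a point): Grip point 28 mm up the upright round black knob on the wide-port shutter; the knob is 16 mm across and 37 mm high, so its top is 9 mm above this point and the plate 28 mm below (rails beside it stand 4 mm above the plate). It moves with the plate. x is level, across the block; y is the way the plate slides from stop to stop, towards the port; z is up
- wide_port (a point): Centre of the wide light port, a white disc 30 mm across in a thin black ring on a fixed grey block 62 x 190 x 34 mm high; axes as the knob's. The knob is 106 mm from it along -y when parked, 66 mm at the middle stop. The twin block is alike but for its port, a 12 mm disc; the blocks may swap places
- narrow_shutter (a joint): Position in m of the like shutter on the block with the narrow port (a white disc 12 mm across); 0 is its first stop, parked, where it must stay

How it is judged:
At the end, for the whole second after the job is handed in: The wide-port shutter rests within 10 mm of its middle stop (0.04), released and still, and the narrow-port shutter is within 10 mm of its parked stop (value of joint wide_shutter between 0.03 and 0.05 m and velocity of joint wide_shutter between -0.01 and 0.01 m/s and value of joint narrow_shutter below 0.01 m); the robot touches nothing.
It fails at once if the narrow-port shutter is moved off its parked stop (by more than 15 mm) (value of joint narrow_shutter above 0.015 m).
It also fails if it takes over 32 s, if anything falls off the work surface, if the arm or the gripper's body presses on something with over 40 N, if the wrist force passes 120 N, or if a joint passes its speed limit or range.

## Working session

There is one attempt and no reset: what is moved stays moved. The work goes in short steps, Python scripts to look and compute and a tool call to move; the robot and the scene stay as the last step left them, time stands still between calls to the robot, and variables do not carry over. Pictures are saved under pics/ and viewed, about 8 in all and at most 12, crops included, and the job is handed in when it is done.

Besides the shell and the picture viewer there is one more tool, called after ">>>" as name([rows], argument=value, ...), one row to a line, values as JSON. apply_moves: Moves the arm, as the interface text tells. Its arguments: {"type":"object","properties":{"deltas":{"type":"array"},"newtons":{"type":"number"}},"required":["deltas"]}

```bash
mkdir -p pics
python3 - <<'E'
from station import ctrl, imaging
import cv2,numpy as np
for n in("top","side"):
    cv2.imwrite(f"pics/{n}0.png",imaging.camera(n))
    i=imaging.camera_info(n);print(n,np.round(i["K"],1).tolist(),i["D"],np.round(i["world_from_camera"],4).tolist())
o=ctrl.get_obs();print(o)
E
```

```text
top [[585.3, 0.0, 312.4], [0.0, 585.3, 237.0], [0.0, 0.0, 1.0]] [-0.16788538  0.          0.          0.          0.        ] [[0.0019, -0.9917, 0.1287, 0.3045], [-1.0, -0.0031, -0.0088, -0.1136], [0.0091, -0.1287, -0.9916, 1.4514], [0.0, 0.0, 0.0, 1.0]]
side [[533.7, 0.0, 316.6], [0.0, 533.7, 239.1], [0.0, 0.0, 1.0]] [0.01016726 0.         0.         0.         0.        ] [[-0.9808, 0.1623, -0.108, 0.574], [0.1943, 0.7696, -0.6082, 0.4502], [-0.0156, -0.6175, -0.7864, 0.8225], [0.0, 0.0, 0.0, 1.0]]
{'time_s': 0.1, 'qpos': array([-1.32658605e+00,  3.00393889e-01,  1.52150713e+00,  1.17646116e-05,
        1.32069591e+00, -6.66086843e-02]), 'joint_vel': array([-0.00138089,  0.00022015, -0.00197793,  0.00127752, -0.00023968,
       -0.0006437 ]), 'tau': array([ 1.32343015e-03, -5.32643795e+01, -3.53281581e+01,  7.09410198e-02,
        2.34385132e-02, -6.11561882e-05]), 'ee_pos': array([ 0.16815369, -0.52343485,  0.21595996]), 'eef_rot': array([-1.57071811e+00,  1.00129037e-03, -1.25998024e+00]), 'force': array([-0.31617862,  0.84378809, -0.0085    ]), 'moment': array([0.04051899, 0.05476723, 0.01435322]), 'grip_width': 0.09420437328543808}
```

View pics/top0.png

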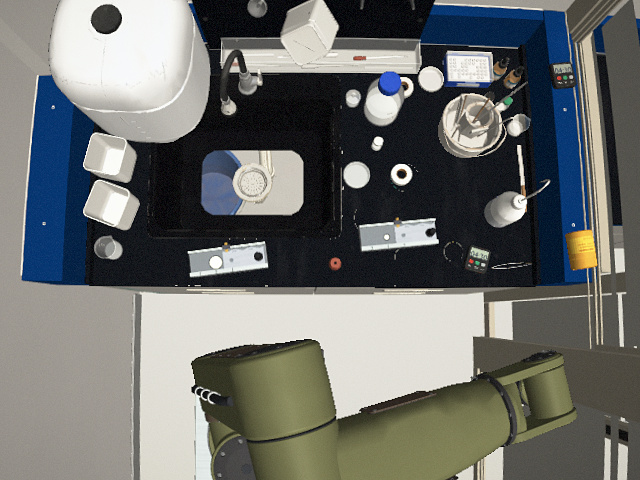

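View pics/side0.png

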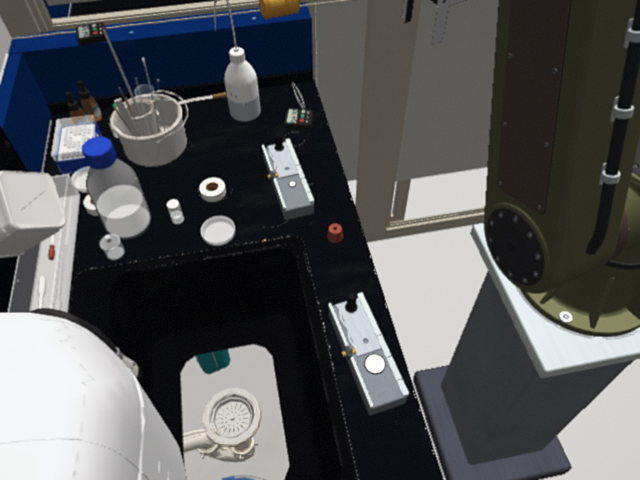

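The wide-port block is the left one in the top view: port about (216,262), knob about (258,257). The narrow one is on the right, with its knob at (432,232). In the side view the wide block has its port at (374,364) and knob at (351,303). Next I'll measure it more finely.

Run:
```python
import cv2,numpy as np
a=cv2.imread("pics/top0.png")[230:285,180:280]; b=cv2.imread("pics/side0.png")[280:420,310:420]
a=cv2.resize(a,None,fx=7,fy=7,interpolation=cv2.INTER_CUBIC)[:, :];b=cv2.resize(b,None,fx=4,fy=4,interpolation=cv2.INTER_CUBIC)
cv2.imwrite("pics/c1.png",a);cv2.imwrite("pics/c2.png",b)
```

```text
(no output)
```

View pics/c1.png

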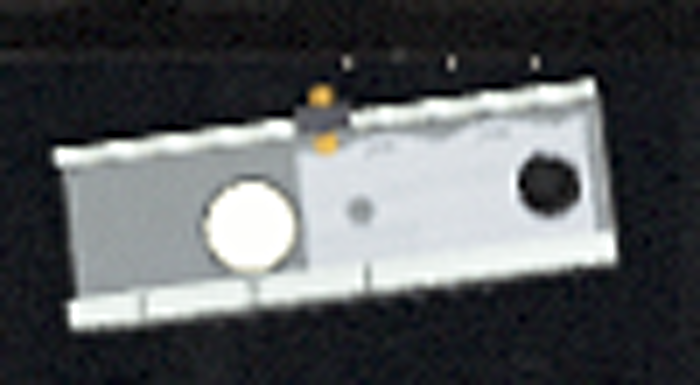

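View pics/c2.png

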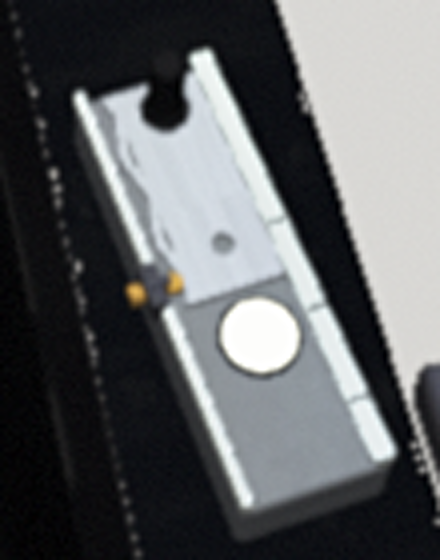

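```bash
cat > h.py <<'E'
from station import ctrl, imaging
import cv2,numpy as np
def ray(n,p):
    i=imaging.camera_info(n);T=np.array(i["world_from_camera"])
    q=cv2.undistortPoints(np.array([[p]],float),np.array(i["K"]),np.array(i["D"]))[0,0]
    return T[:3,3],T[:3,:3]@[q[0],q[1],1]
def plane(n,p,z):
    o,d=ray(n,p);return o+d*(z-o[2])/d[2]
def cross(p,q):
    (a,d),(b,e)=ray("top",p),ray("side",q)
    s=np.linalg.lstsq(np.c_[d,-e],b-a,rcond=None)[0];P,Q=a+s[0]*d,b+s[1]*e
    return (P+Q)/2,np.linalg.norm(P-Q)
E
python3 - <<'E'
from h import *
def blob(n,x0,x1,y0,y1,s,lo,hi,area):
    g=cv2.cvtColor(cv2.imread(f"pics/{n}0.png"),cv2.COLOR_BGR2GRAY)[y0:y1,x0:x1]
    g=cv2.resize(g,None,fx=s,fy=s,interpolation=cv2.INTER_CUBIC)
    k,l,st,c=cv2.connectedComponentsWithStats(cv2.inRange(g,lo,hi))
    for i in range(1,k):
        if area[0]<st[i,4]/s/s<area[1]: print(n,st[i,4]/s/s,(c[i]+.5)/s-.5+[x0,y0],st[i][:4]/s)
blob("top",180,280,230,285,4,240,255,(80,300));blob("side",310,420,280,420,4,245,255,(150,500))
blob("top",250,266,247,264,4,0,90,(20,120))
tp,sp=((251.5)/7-.5+180,226.5/7-.5+230),(260.5/4-.5+310,336.5/4-.5+280)
tk=(549.5/7-.5+180,184.5/7-.5+230);sk=(170/4-.5+310,62/4-.5+280)
print("port",cross(tp,sp)); print("knobtop",cross(tk,sk))
P=plane("top",tp,.034);print(P,plane("side",sp,.034))
for z in(.065,.071,.075):
    K=plane("top",tk,z);d=(P-K)[:2];print(z,K,np.hypot(*d),np.arctan2(d[1],d[0]))
t1,t2=[(np.array(c)+.5)/7-.5+[180,230] for c in((70,328),(616,262))]
e=plane("top",t1,.038)-plane("top",t2,.038);print("edge",e,np.linalg.norm(e),np.arctan2(e[1],e[0]))
E
```

```text
top 105.125 [215.33858502 261.85775862] [30.   26.25 11.75 11.75]
side 242.75 [374.54222451 363.38542739] [56.25 75.25 18.   17.25]
top 54.8125 [257.87300456 255.98788483] [4.   5.25 8.75 8.5 ]
port (array([0.42595585, 0.10878982, 0.04192871]), np.float64(2.750394782067975e-05))
knobtop (array([0.43766223, 0.0020651 , 0.08040995]), np.float64(0.0008154215307821284))
[0.42665171 0.11003493 0.034     ] [0.42443914 0.10532782 0.034     ]
0.065 [0.43877555 0.00351805 0.065     ] 0.10720462556371392 1.6841294965685243
0.071 [0.43819439 0.00301128 0.071     ] 0.10764429363104375 1.678232718108706
0.075 [0.43780694 0.00267343 0.075     ] 0.107939470981262 1.674328308451221
edge [-0.02394229  0.18983916  0.        ] 0.19134298623288373 1.6962527805046557
```

>>> apply_moves([
  {"dp": [-0.03,0,0.03],"roll": 0,"grip": -1},
  {"dp": [-0.03,0,0.03],"roll": 0,"grip": -1},
  {"dp": [-0.03,0,0.03],"roll": 0,"grip": -1},
  {"dp": [-0.03,0,0.03],"roll": 0,"grip": -1},
  {"dp": [-0.03,0,0.03],"roll": 0,"grip": -1},
  {"dp": [-0.03,0,0.03],"roll": 0,"grip": -1},
  {"dp": [-0.03,0,0.03],"roll": 0,"grip": -1},
  {"dp": [-0.03,0,0.03],"roll": 0,"grip": -1},
  {"dp": [-0.03,0,0.03],"roll": 0,"grip": -1},
  {"dp": [-0.03,0,0.03],"roll": 0,"grip": -1},
], newtons=10)

```text
time_s: 1.35
ee_pos: [0.3624, -0.1449, 0.2164]
eef_rot: [-1.571, 0.0, -1.26]
force: [0.9, -0.8, -0.9]
grip_width: 0.0939
```

>>> apply_moves([
  {"dp": [-0.03,0,0.03],"roll": 0,"grip": -1},
  {"dp": [-0.03,0,0.03],"roll": 0,"grip": -1},
  {"dp": [-0.03,0,0.03],"roll": 0,"grip": -1},
  {"dp": [-0.03,0,0.03],"roll": 0,"grip": -1},
  {"dp": [0,0,0],"roll": 0.095,"grip": -1},
  {"dp": [0,0,0],"roll": 0.092,"grip": -1},
  {"dp": [0,0,0],"roll": 0,"grip": -1},
])

```text
time_s: 2.22
ee_pos: [0.4395, 0.0048, 0.2162]
eef_rot: [-1.571, 0.0, -1.446]
force: [-0.1, 0.2, 0.5]
grip_width: 0.0941
```

>>> apply_moves([
  {"dp": [0,0.03,0],"roll": 0,"grip": -1},
  {"dp": [0,0.03,0],"roll": 0,"grip": -1},
  {"dp": [0,0.03,0],"roll": 0,"grip": -1},
  {"dp": [0,0.01,0],"roll": 0,"grip": -1},
  {"dp": [0,0,0],"roll": 0,"grip": -1},
])

```text
time_s: 2.85
ee_pos: [0.4396, 0.0046, 0.1166]
eef_rot: [-1.571, 0.0, -1.446]
force: [0.5, 0.4, 0.1]
grip_width: 0.094
```

Run:
```python
from h import *
a=imaging.camera("side")[230:430,260:460]
cv2.imwrite("pics/s1.png",cv2.resize(a,None,fx=3,fy=3,interpolation=cv2.INTER_CUBIC))
```

```text
(no output)
```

View pics/s1.png

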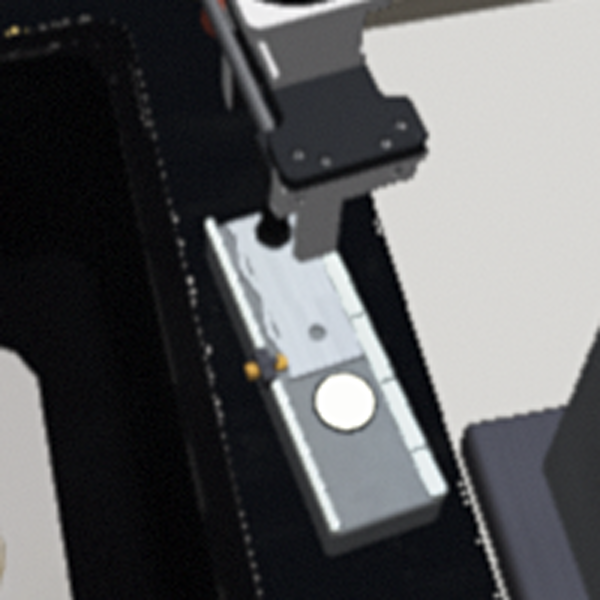

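The side view shows the near finger above the plate, on the port side of the knob (275,232), with the other finger hidden behind it. Everything is lined up, so I'll go down and close.

>>> apply_moves([
  {"dp": [0,0.02,0],"roll": 0,"grip": -1},
  {"dp": [0,0.02,0],"roll": 0,"grip": -1},
  {"dp": [0,0.016,0],"roll": 0,"grip": -1},
  {"dp": [0,0,0],"roll": 0,"grip": -1},
])

```text
time_s: 3.4
ee_pos: [0.4397, 0.0047, 0.0607]
eef_rot: [-1.571, 0.0, -1.447]
force: [0.0, -0.6, -0.3]
grip_width: 0.0942
```

>>> apply_moves([
  {"dp": [0,0,0],"roll": 0,"grip": 1},
  {"dp": [0,0,0],"roll": 0,"grip": 1},
  {"dp": [0,0,0],"roll": 0,"grip": 1},
  {"dp": [0,0,0],"roll": 0,"grip": 1},
  {"dp": [0,0,0],"roll": 0,"grip": 1},
  {"dp": [0,0,0],"roll": 0,"grip": 1},
  {"dp": [0,0,0],"roll": 0,"grip": 1},
  {"dp": [0,0,0],"roll": 0,"grip": 1},
  {"dp": [0,0,0],"roll": 0,"grip": 1},
  {"dp": [0,0,0],"roll": 0,"grip": 1},
], newtons=10)

```text
time_s: 4.65
ee_pos: [0.4396, 0.0046, 0.0604]
eef_rot: [-1.571, -0.0, -1.447]
force: [0.2, -2.7, 1.0]
grip_width: 0.0159
```

The knob is held at a width of 15.9 mm. Now I'll slide it towards the port, which is tool −x.

>>> apply_moves([
  {"dp": [-0.005,0,0],"roll": 0,"grip": 1},
  {"dp": [-0.005,0,0],"roll": 0,"grip": 1},
  {"dp": [-0.005,0,0],"roll": 0,"grip": 1},
  {"dp": [-0.005,0,0],"roll": 0,"grip": 1},
  {"dp": [-0.005,0,0],"roll": 0,"grip": 1},
  {"dp": [-0.005,0,0],"roll": 0,"grip": 1},
  {"dp": [-0.005,0,0],"roll": 0,"grip": 1},
  {"dp": [-0.004,0,0],"roll": 0,"grip": 1},
  {"dp": [0,0,0],"roll": 0,"grip": 1},
  {"dp": [0,0,0],"roll": 0,"grip": 1},
])

```text
time_s: 5.9
ee_pos: [0.4346, 0.0435, 0.0604]
eef_rot: [-1.571, 0.0, -1.447]
force: [-5.5, -1.7, 3.1]
grip_width: 0.0154
```

>>> apply_moves([
  {"dp": [0,0,0],"roll": 0,"grip": -1},
  {"dp": [0,0,0],"roll": 0,"grip": -1},
  {"dp": [0,0,0],"roll": 0,"grip": -1},
  {"dp": [0,0,0],"roll": 0,"grip": -1},
  {"dp": [0,0,0],"roll": 0,"grip": -1},
  {"dp": [0,0,0],"roll": 0,"grip": -1},
  {"dp": [0,0,0],"roll": 0,"grip": -1},
  {"dp": [0,0,0],"roll": 0,"grip": -1},
])

```text
time_s: 6.9
ee_pos: [0.4348, 0.0434, 0.0604]
eef_rot: [-1.571, 0.0, -1.447]
force: [0.9, -0.6, -0.2]
grip_width: 0.0917
```

>>> apply_moves([
  {"dp": [0,-0.01,0],"roll": 0,"grip": -1},
  {"dp": [0,-0.02,0],"roll": 0,"grip": -1},
  {"dp": [0,-0.03,0],"roll": 0,"grip": -1},
  {"dp": [0,-0.03,0],"roll": 0,"grip": -1},
  {"dp": [0,-0.03,0],"roll": 0,"grip": -1},
  {"dp": [0,-0.03,0],"roll": 0,"grip": -1},
  {"dp": [0,0,0],"roll": 0,"grip": -1},
])

```text
time_s: 7.78
ee_pos: [0.4355, 0.0434, 0.2128]
eef_rot: [-1.567, -0.0, -1.447]
force: [0.1, -0.1, -0.3]
grip_width: 0.094
```

Run:
```python
from h import *
a=imaging.camera("side")
cv2.imwrite("pics/s2.png",cv2.resize(a[120:430,240:460],None,fx=1.9,fy=1.9,interpolation=cv2.INTER_CUBIC))
```

```text
(no output)
```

View pics/s2.png

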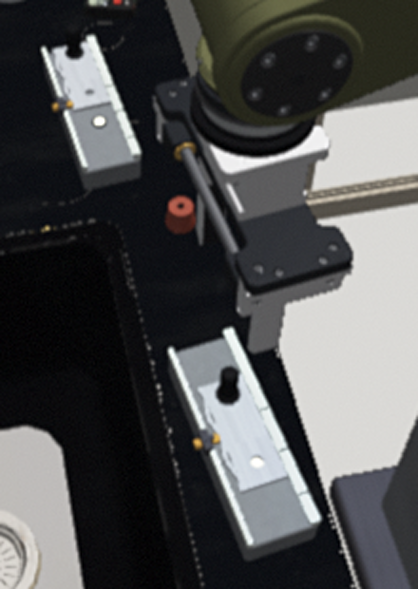

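The shutter's small hole at (257,463) now shows the white port through it, so the plate is at its middle stop. The narrow block's plate is still parked, with its port open at (99,121). The gripper is clear of everything.

>>> apply_moves([
  {"dp": [0,0,0],"roll": 0,"grip": -1},
  {"dp": [0,0,0],"roll": 0,"grip": -1},
])

```text
time_s: 8.07
ee_pos: [0.4345, 0.0434, 0.2097]
eef_rot: [-1.572, 0.0, -1.447]
force: [0.3, 0.0, 0.3]
grip_width: 0.0941
```

```bash
python3 -c "
from station import ctrl
print(ctrl.get_obs()['force'],ctrl.hand_in())"
```

```text
the job is handed in; nothing more can be done
[2.69215599e-01 6.09189662e-05 3.29158587e-01] None
```

The wide-port shutter is at its middle stop and released. I gripped its knob, slid it 39 mm towards the port, let go and raised the gripper clear. The job was handed in at about 8.1 s of the 32 s.

**Last checks:**
- **Wide port:** the last side picture shows the white port through the plate's small hole. I judged this by eye and did not measure the slide position again.
- **Narrow port:** the other shutter still looks parked, with its port open. I did not touch that block.
- **Arm:** the gripper is open with its TCP at about 0.21 m. The force on it is near zero, so it touches nothing.

**Disagreements:** the two cameras differed by 2–5 mm on the port position at the assumed block height of 34 mm. Crossing their views put the port 42 mm up instead. The sideways force reached about 5.5 N while I held the knob at the stop, and it went away on release.

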